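# Fit the keyed collar to the banding spindle

### The arm

A 7-joint arm with a two-finger parallel gripper is mounted at the origin on a cart in front of the work surface, level with it; the furniture and walls round the work are solid. World frame = base frame: x ahead of the robot, y to its left, z up, the work surface at z = 0. Lengths are in m, angles in rad, forces in N, time in s.
With the tool pointing down it reaches from about 0.425 to 0.925 m from the base axis. Payload 6.8 kg.
Tool frame: the origin (TCP) lies at the very end of the fingers, on their centre line; the grasp point (between the pads) lies 19 mm behind it; z points along the fingers, y is the line along which they close (so a half turn about z gives the same grasp; the last joint's range is limited). The gripper opens to 85 mm and grips with 20 to 120 N. Pads are 22 mm wide; open, the fingers measure 114 mm over their backs; the gripper's body (76 mm by 85 mm) begins 54 mm behind the grasp point. The pads swing forward as they close: fully open they stand 13 mm farther back than shut.
Start: joints at [-1.252, 0.477, 0.022, 1.555, -0.011, 1.109, -0.083], TCP at [0.279, 0.614, 0.231] pointing down, gripper open.
Joint ranges: [-2.96, 2.96], [-0.34, 2.1], [-1.41, 1.46], [0.24, 2.44], [-1.37, 4.51], [0.17, 1.92], [-2.96, 2.96]. Speed limits (rad/s): [2.39, 2.39, 3.14, 3.14, 3.14, 3.14, 3.14].

### API

Orientations are given as a unit quaternion [w, x, y, z].
In Python, from station import bot gives the robot as it stands.
- The arm moves only by the tool jog_arm, never from a script. Its argument "motion" is a list of rows, each a list of 7 numbers: the turn, a rotation vector about the tool's x, y, z in rad, then the shift along the tool's x, y, z in mm, then the finger opening in mm, from 0 to 85.4. A call has 1 to 10 rows; each row is the pose to reach, as a shift and turn from the pose commanded when the call began, along the tool's axes at that moment; what a row does not reach only later rows make up. A row lasts 1/8 s, in which the tool goes at most 62.5 mm and 10.7 degrees, less where a joint would pass 70% of its speed; a pose out of reach is approached as far as the arm can. A call with a gripper value outside its range is refused whole. The fingers move at their own pace and stop on an object; "grip_force" is the grip in N (left out, the last holds). Time passes only in rows, so rows that repeat a pose let the fingers close. It gives the time, the measured TCP pose, the force, the opening and the grip force at its end, in the units of the state.
- bot.get_obs(): the state, without advancing time (a new reading comes with each control period).
- bot.read_camera(name): name is "scene" or "top" or "wrist"; returns a dict with "pixels" (384x512x3 uint8, red, green, blue), "camera_matrix" (3x3 intrinsics, pixels), "distortion" ([k1, k2, p1, p2, k3] as OpenCV has them; the pictures are not rectified), "T" (4x4, takes a point from camera to world coordinates); the wrist camera has in their place "tool_from_camera" (4x4, takes a point from camera to tool coordinates, whose origin is the TCP and whose axes are the flange's). Camera axes: x right, y down, z forward; pixel columns grow to the right and rows downward; lengths in m; the calibration is good to about 2 mm. A picture is of the moment at which its call begins: read the wrist's pose just before it. There is no depth.
- bot.hand_in(): hands the job in; it is judged then, once.
Trained networks look in a picture, given as the dict that the camera call returned (one of the last four; its "shot" number tells which), for a name from the list of things; names that differ only in an ending like _2 or _b are one class to them, and where a whole thing is asked for, a point or a joint stands for the part that bears it (a point fixed in the world has none). Each returns a list of dicts, best first, with "score" (0 to 1); they miss things now and then, are a little off and sometimes report something else, mostly with a low value. They report only what shows in the picture. A call takes as long as a camera call. They do not tell look-alikes from the thing itself.
- bot.spot_in(thing, picture): "xy" ([column, row] in pixels, amid what is visible of it).
- bot.tip_of(thing, picture): "xy" ([column, row] in pixels: a listed point, or the origin of a listed thing).
The state is a dict: "t": time; "q": joint angles; "joint_vel": joint speeds; "joint_torque": joint torques, N m; "eef_pos": TCP position; "tool_rot": TCP orientation; "contact_force": force on the tool from outside, world axes, zero at the start; "torque": the same for the moment, N m; "gripper_width": opening from 0.0 (shut) to 1.0 (fully open); "grasp_force": force on a finger pad.
Only numpy, scipy, OpenCV 4.12 (cv2) and the standard library are available. Lean on these libraries where they do the work, as an engineer would, in place of code of your own. Each camera call takes 0.05 s, during which the arm holds its last target. There are 200 camera calls.

### The job

Pick up the keyed steel collar and slide it, tab end up as it lies, over the upright spindle; then turn it with light pressure and a light twist only, never forcing or jamming it, until the tab in its bore drops into the spindle's keyway and the collar sits fully home and level on the seat flange. Let go of it there, and do not disturb the glass tumbler, the jar or the spacer ring.

Things in the scene. Friction and masses are not known exactly. Their poses are not given: they have to be found in the camera images.
- collar_center (a point): Centre, half-way up, of the loose keyed collar: dark steel sleeve 36 mm high standing on the bench, tab end up, within 0.5 rad of world yaw 0; 0.17 to 0.34 kg. 46 mm round, with two flats 40 mm apart on its own +y and -y: grip there, fingertips 5 mm or more above its underside. Through bore 26 mm, chamfered 1.5 mm below. z is its axis, up.
- collar_tab (a point): Middle of the tab's underside, 11 mm from the collar's axis on its own -x side and 24 mm above its underside (6 mm above its centre). The tab is 7 mm wide, reaches in to 7.5 mm from the axis and fills only the top 12 mm of the bore; the 24 mm below are plain. A small bright dot on the top face marks its side. Axes as the collar's.
- spindle_seat (a point): On the spindle's axis at the top of its steel seat flange (40 mm across), 32 mm above the bench: the collar's underside must rest here, its centre 18 mm higher. z is the axis, up. -x is the foot's front: the keyway faces somewhere within 1.05 rad either side of this -x; its true angle is NOT measured, find it by feel or sight.
- shaft_end (a point): On the axis at the top of the upright steel shaft: 24 mm diameter, end chamfered 1.5 mm, 38 mm above the flange; axes of the foot. A keyway 9.5 mm wide and 6 mm deep runs down its side from the end to the flange. Out of line the tab rides on this end, the collar's underside 14 mm above the flange; in line (within about 0.1 rad) it drops those 14 mm.
- spindle: The spindle's foot, bolted to the bench, with all it carries (the locked shaft, which hands do not turn, included): grey foot 84 mm across, 12 mm high, housing 60 mm across, 22 mm high. Origin on the axis at the bench surface. Does not move. The forces at all the faces where the collar touches it, side load in the keyway included, must add up to less than 60 N.
- tumbler: Upturned clear glass tumbler, 72 mm across, 98 mm high, a bystander; origin at the centre of its underside.
- jar: Capped jar, 44 mm across, 105 mm high, a bystander; origin at the centre of its underside.
- spacer: Plain steel spacer ring lying flat, 58 mm across, 10 mm high, without a tab, a bystander; origin at the centre of its underside.
There are look-alikes about, which are no part of the job. Several things look just like the part that bears collar_center: the one meant starts farthest to the robot's left.

How it is judged:
At the end, for the whole second after the job is handed in: The collar stands on the spindle with its tab in the keyway: centre 18 mm above the seat flange within 2.5 mm, within 3 mm of the axis, tab end up and level within 0.06 rad, released and at rest (horizontal distance between collar_center and spindle_seat below 0.003 m and z of collar_center in the frame of spindle_seat between 0.0155 and 0.0205 m and angle between collar_center's own z axis and vertical below 0.06 rad and contact force between collar and the fingers below 0.1 N and linear speed of collar below 0.02 m/s); the robot touches nothing.
It fails at once if the collar is pressed or jammed against the spindle with more than 60 N in all (contact force between collar and spindle above 60 N).
It fails at once if the tumbler is shifted more than 20 mm or tipped (distance of tumbler from where it was at the start of the episode above 0.02 m or angle between tumbler's own z axis and vertical above 0.3 rad).
It fails at once if the jar is shifted more than 20 mm or tipped (distance of jar from where it was at the start of the episode above 0.02 m or angle between jar's own z axis and vertical above 0.3 rad).
It fails at once if the spacer ring is shifted more than 20 mm (distance of spacer from where it was at the start of the episode above 0.02 m).
It also fails if it takes over 61 s, if anything falls off the work surface, if the arm or the gripper's body presses on something with over 40 N, if the wrist force passes 120 N, or if a joint passes its speed limit or range.

## Working session

There is one attempt and no reset: what is moved stays moved. The work goes in short steps, Python scripts to look and compute and a tool call to move; the robot and the scene stay as the last step left them, time stands still between calls to the robot, and variables do not carry over. Pictures are saved under pics/ and viewed, at most 10 in all, crops included, and the job is handed in when it is done.

Besides the shell and the picture viewer there is one more tool, called after "Call:" in YAML: its name, and indented under it one key for each argument. jog_arm: Moves the arm, as the interface text tells. Its arguments: {"type":"object","properties":{"motion":{"type":"array"},"grip_force":{"type":"number"}},"required":["motion"]}

```bash
mkdir -p pics
cat > h.py <<'E'
import numpy as np, cv2
from scipy.spatial.transform import Rotation as R
from station import bot
def rot(q): return R.from_quat([q[1],q[2],q[3],q[0]])
def camT(im,o=None):
    if 'T' in im: return np.array(im['T'])
    o=o or bot.get_obs(); W=np.eye(4); W[:3,:3]=rot(o['tool_rot']).as_matrix(); W[:3,3]=o['eef_pos']
    return W@np.array(im['tool_from_camera'])
def at_z(im,xy,z,o=None):
    T=camT(im,o); u=cv2.undistortPoints(np.array([[xy]],float),np.array(im['camera_matrix']),np.array(im['distortion']))[0,0]
    d=T[:3,:3]@[u[0],u[1],1]; return T[:3,3]+d*(z-T[2,3])/d[2]
def proj(im,P,o=None):
    T=np.linalg.inv(camT(im,o)); p=cv2.projectPoints(np.atleast_2d(np.array(P,float)),cv2.Rodrigues(T[:3,:3])[0],T[:3,3],np.array(im['camera_matrix']),np.array(im['distortion']))[0]
    return p[:,0]
def save(n,im): cv2.imwrite('pics/'+n+'.png',im['pixels'][...,::-1])
E
python3 - <<'E'
from h import *
np.set_printoptions(precision=3,suppress=True)
o=bot.get_obs(); print(o)
Z=dict(collar_center=.018,collar_tab=.036,spindle_seat=.032,shaft_end=.07,tumbler=0,jar=0,spacer=0,spindle=0)
ims=[]
for c in ['top','scene']:
    im=bot.read_camera(c); ims.append(im['pixels']); print(c,camT(im)[:3,3])
    for n,z in Z.items():
        for d in bot.tip_of(n,im): print(c,n,round(d['score'],2),np.round(d['xy'],1),at_z(im,d['xy'],z))
cv2.imwrite('pics/a.png',cv2.resize(np.hstack(ims),(800,300),interpolation=cv2.INTER_AREA)[...,::-1])
cv2.imwrite('pics/top.png',ims[0][...,::-1])
E
```

```text
{'t': 0.0, 'q': array([-1.252,  0.478,  0.022,  1.556, -0.011,  1.109, -0.083]), 'joint_vel': array([ 0.   , -0.002,  0.   ,  0.001,  0.001, -0.001,  0.001]), 'joint_torque': array([ -0.001, -59.647,   1.608, -28.119,   0.012,   0.01 ,   0.   ]), 'eef_pos': array([0.279, 0.614, 0.23 ]), 'tool_rot': array([-0.   ,  0.212,  0.977, -0.001]), 'contact_force': array([ 0.278, -0.577,  0.574]), 'torque': array([-0.03 ,  0.01 ,  0.001]), 'grasp_force': 0.0, 'gripper_width': 0.9973670349388118}
top [0.4   0.06  0.921]
top collar_center 0.87 [326.7 141.8] [ 0.633 -0.074  0.018]
top collar_center 0.76 [240.8 268.2] [0.369 0.099 0.018]
top collar_center 0.64 [204.9 231. ] [0.442 0.174 0.018]
top collar_tab 0.84 [242.5 274.7] [0.357 0.094 0.036]
top collar_tab 0.71 [211.5 236.4] [0.431 0.158 0.036]
top collar_tab 0.58 [223.3 148.2] [0.611 0.14  0.036]
top collar_tab 0.55 [333.  138.1] [ 0.636 -0.084  0.036]
top shaft_end 0.92 [290.6 185.5] [0.531 0.004 0.07 ]
top tumbler 0.89 [224.7 150.2] [0.615 0.14  0.   ]
top tumbler 0.31 [208.6 235.3] [0.434 0.168 0.   ]
top jar 0.72 [263.1 109.1] [0.708 0.06  0.   ]
top spacer 0.75 [261.5 228.1] [0.451 0.059 0.   ]
top spindle 0.69 [288.4 190.6] [0.531 0.004 0.   ]
scene [ 0.398 -0.273  0.851]
scene collar_center 0.75 [215.4 181.9] [0.444 0.17  0.018]
scene collar_center 0.64 [321.  243.3] [ 0.638 -0.069  0.018]
scene collar_tab 0.79 [322.5 250.5] [ 0.629 -0.091  0.036]
scene collar_tab 0.71 [210.8 183.1] [0.431 0.161 0.036]
scene spindle_seat 0.58 [269.4 229.5] [ 0.531 -0.001  0.032]
scene shaft_end 0.91 [271.  224.2] [ 0.532 -0.003  0.07 ]
scene tumbler 0.67 [280.5 176.3] [0.614 0.141 0.   ]
scene jar 0.62 [323.7 188.7] [0.709 0.07  0.   ]
scene spacer 0.69 [228.5 221. ] [0.446 0.063 0.   ]
scene spindle 0.72 [266.1 237.1] [ 0.521 -0.007  0.   ]
```

View pics/a.png

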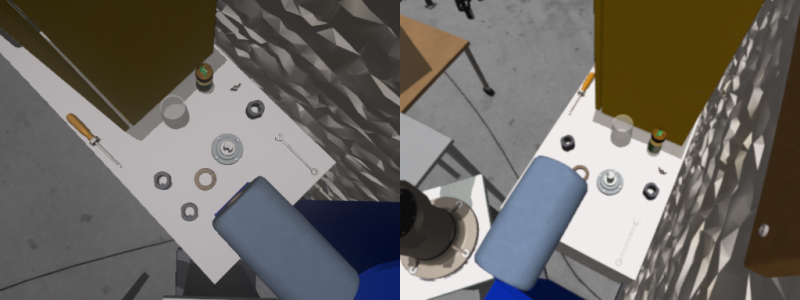

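Top view candidates for the collar (px in the 512-wide image): A (205,231) at y≈+0.17, B (241,268) at y≈+0.10 and C (327,142) at y≈-0.07. The spindle is at (290,186), and the spacer (262,228) has no tab. By description A is farthest left. Next I check it in a close crop and find where the arm is in the picture.

Run:
```python
from h import *
np.set_printoptions(precision=1,suppress=True)
im=bot.read_camera('top'); sc=bot.read_camera('scene')
P=[[0,0,0],[0,0,.3],[.279,.614,.23],[.3,-.2,.3],[.6,.3,0],[.6,-.2,0],[.4,.3,0]]
print(proj(im,P)); print(proj(sc,P))
a=im['pixels'][120:290,170:350]; a=cv2.resize(a,(720,680),interpolation=cv2.INTER_CUBIC)[:600]
cv2.imwrite('pics/b.png',a[...,::-1])
```

```text
[[ 287.9  469.1]
 [ 303.6  592.3]
 [-118.3  330.3]
 [ 455.3  335. ]
 [ 149.6  155.7]
 [ 385.9  160.2]
 [ 144.1  250.6]]
[[ 50.6 302.4]
 [-42.1 269.4]
 [ 99.6  16.7]
 [170.6 338.4]
 [256.3 131.1]
 [326.8 303.1]
 [187.7 149.9]]
```

View pics/b.png

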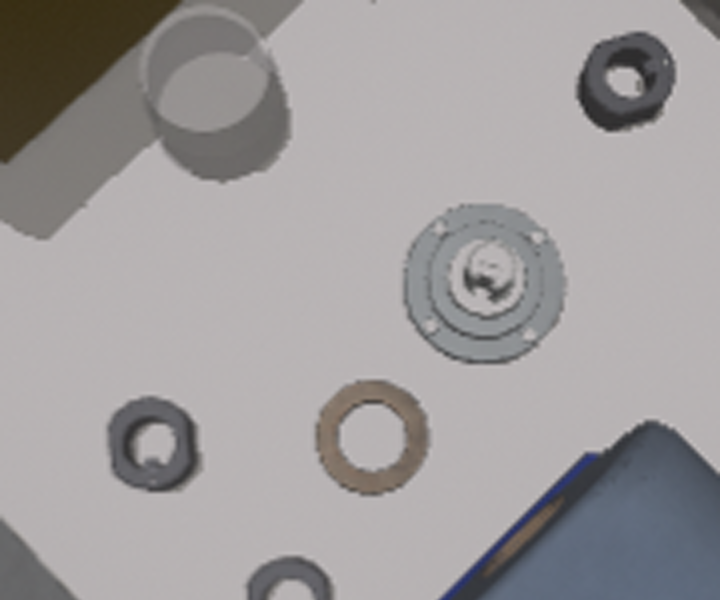

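The crop shows A at crop (152,445) with flats and its tab/dot toward the bottom (-x side), so A is a keyed collar and I choose it. The spindle is at (485,270) with a dark keyway notch below its centre. The blue block at lower right is a solid overhead obstacle, so I triangulate it.

Run:
```python
from h import *
np.set_printoptions(precision=3,suppress=True)
im=bot.read_camera('top'); sc=bot.read_camera('scene')
def ray(i,xy):
    p=camT(i)[:3,3]; d=at_z(i,xy,0)-p; return p,d/np.linalg.norm(d)
def tri(a,b):
    p,d=ray(im,a); q,e=ray(sc,b); s=np.linalg.lstsq(np.c_[d,-e],q-p,rcond=None)[0]
    A=p+d*s[0];B=q+e*s[1]; return (A+B)/2,np.linalg.norm(A-B)
for a in [(273,272),(285,268),(335,226),(345,235)]:
  for b in [(182,200),(235,222)]: print(a,b,*tri(a,b))
# cabinet corner
print('box',at_z(im,(166,175),0))
a=cv2.resize(sc['pixels'][100:384,20:400],(800,598),interpolation=cv2.INTER_CUBIC)
cv2.imwrite('pics/c.png',a[...,::-1])
```

```text
(273, 272) (182, 200) [0.367 0.04  0.231] 0.009122457815993554
(273, 272) (235, 222) [0.41  0.025 0.112] 0.08908083885597586
(285, 268) (182, 200) [0.372 0.023 0.264] 0.014746288655306857
(285, 268) (235, 222) [0.413 0.008 0.146] 0.07667702384398838
(335, 226) (182, 200) [ 0.403 -0.034  0.389] 0.0634425279933779
(335, 226) (235, 222) [ 0.441 -0.049  0.269] 0.0007984553858910024
(345, 235) (182, 200) [ 0.398 -0.042  0.401] 0.051420966872972866
(345, 235) (235, 222) [ 0.434 -0.058  0.295] 0.011192427837098869
box [0.559 0.263 0.   ]
```

View pics/c.png

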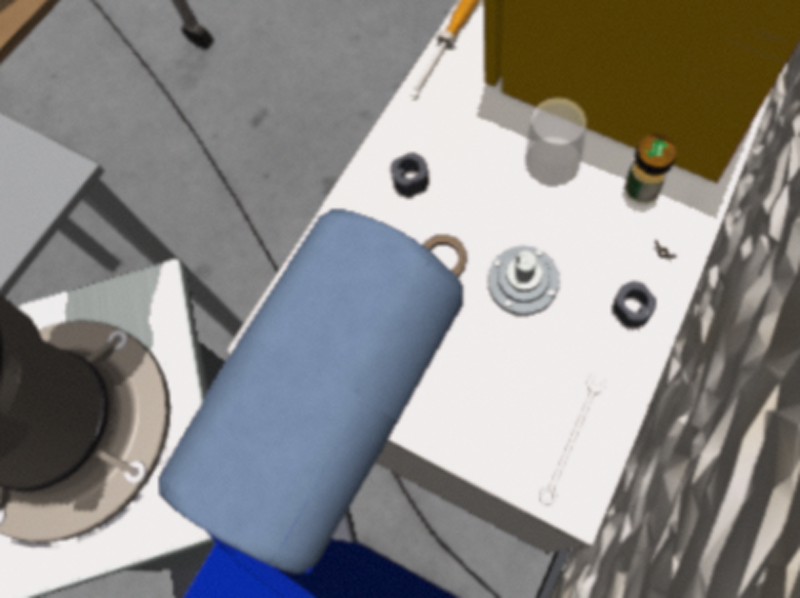

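The scene crop shows A at (410,175), the spindle at (523,278), and a padded roll whose end is near the spacer at (440,250). The roll sits at z≈0.19–0.32, x<0.44 and y<0.04, so I keep clear of it. Now I move over A.

Call:
jog_arm:
  motion:
    - [0,0,-0.43,-332,-334,30,85]
    - [0,0,-0.43,-332,-334,30,85]
    - [0,0,-0.43,-332,-334,30,85]
    - [0,0,-0.43,-332,-334,30,85]
    - [0,0,-0.43,-332,-334,30,85]
    - [0,0,-0.43,-332,-334,30,85]
    - [0,0,-0.43,-332,-334,30,85]
    - [0,0,-0.43,-332,-334,30,85]
    - [0,0,-0.43,-332,-334,30,85]
    - [0,0,-0.43,-332,-334,30,85]

```text
t: 2.35
eef_pos: [0.4433, 0.1738, 0.2015]
tool_rot: [0.0, -0.002, 1.0, 0.0]
contact_force: [0.3, -0.1, 1.0]
gripper_width: 0.998
grasp_force: 0.0
```

Run:
```python
from h import *
np.set_printoptions(precision=3,suppress=True)
o=bot.get_obs(); print(o['q'],o['eef_pos'],o['tool_rot'],o['joint_torque'],o['contact_force'])
im=bot.read_camera('wrist'); save('w1',im); print(im['tool_from_camera'])
for n,z in dict(collar_center=.018,collar_tab=.024,shaft_end=.07,spindle_seat=.032,spacer=0).items():
    for d in bot.tip_of(n,im): print(n,round(d['score'],2),np.round(d['xy'],1),at_z(im,d['xy'],z,o))
```

```text
[-0.603  0.183  0.111  2.056 -0.026  0.904  1.097] [0.443 0.174 0.201] [ 0.    -0.002  1.     0.   ] [  1.095 -36.886   1.828 -24.505   0.088   0.021   0.015] [ 0.276 -0.08   1.001]
[[ 0.    -0.959 -0.284  0.072]
 [ 1.     0.    -0.     0.   ]
 [ 0.    -0.284  0.959 -0.142]
 [ 0.     0.     0.     1.   ]]
collar_center 0.97 [251.  170.4] [0.442 0.169 0.018]
collar_center 0.64 [ 65.4 313.6] [ 0.631 -0.07   0.018]
collar_center 0.56 [180.6  95.9] [0.364 0.097 0.018]
collar_center 0.3 [104.6 246.1] [ 0.534 -0.005  0.018]
collar_tab 0.64 [179.5  87.3] [0.356 0.098 0.024]
collar_tab 0.61 [248.1 165. ] [0.435 0.166 0.024]
shaft_end 0.93 [ 88.9 265.9] [0.531 0.004 0.07 ]
spindle_seat 0.7 [118.8 233.7] [0.512 0.021 0.032]
spindle_seat 0.68 [103.7 247.6] [0.529 0.002 0.032]
spacer 0.89 [153.6 173.7] [0.45  0.056 0.   ]
```

View pics/w1.png

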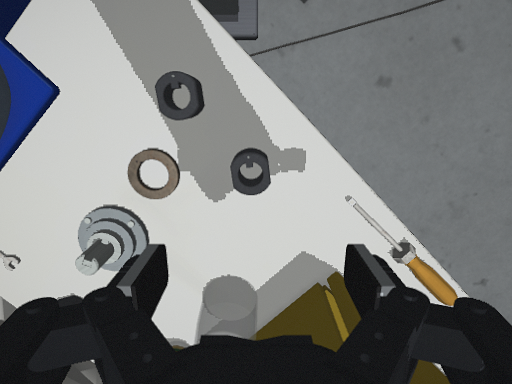

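The wrist view shows A at (251,170) with tab at its top (-x), B at (180,96), the spacer at (153,173), the spindle at (100,245) and the tumbler at (230,300). I rectify A onto its top plane for the yaw, and the shaft end for the keyway.

```bash
cat >> h.py <<'E'
def ortho(im,c,z,half,ppm,o=None):
    # top-down patch: column -> world y (left = +y), row -> -x (up = +x)
    n=int(2*half*ppm); s=(np.arange(n)+.5)/ppm-half
    Y,X=np.meshgrid(c[1]-s/1000,c[0]-s/1000)
    p=proj(im,np.c_[X.ravel(),Y.ravel(),np.full(X.size,z)],o).reshape(n,n,2).astype(np.float32)
    return cv2.remap(im['pixels'],p[...,0],p[...,1],cv2.INTER_CUBIC)
E
python3 - <<'E'
from h import *
o=bot.get_obs(); im=bot.read_camera('wrist')
a=ortho(im,(.442,.170),.036,30,6,o); b=ortho(im,(.531,.003),.07,30,6,o); 
t=bot.read_camera('top'); c=ortho(t,(.531,.003),.07,30,6)
for x in(a,b,c): cv2.line(x,(180,0),(180,359),(255,0,0),1);cv2.line(x,(0,180),(359,180),(255,0,0),1)
v=np.hstack([a,b,c]); cv2.imwrite('pics/d.png',cv2.resize(v,(798,266))[...,::-1])
E
```

```text
(no output)
```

View pics/d.png

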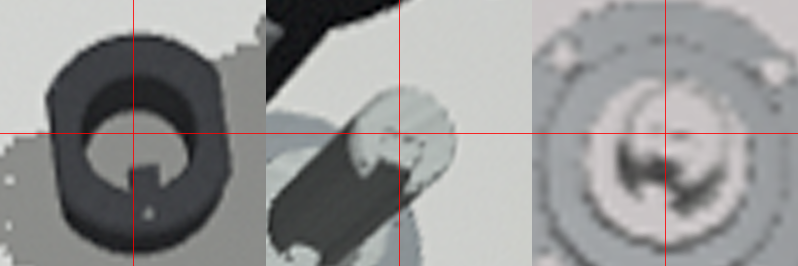

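From rectified patch a: collar centre ≈ (0.441, 0.169), yaw ≈ +0.135, tab toward -x as described. This matches the networks. I descend and grip.

Call:
jog_arm:
  motion:
    - [0,0,-0.13,2,-5,50,85]
    - [0,0,-0.13,2,-5,100,75]
    - [0,0,-0.13,2,-5,150,70]
    - [0,0,-0.13,2,-5,180,65]
    - [0,0,-0.13,2,-5,193,60]
    - [0,0,-0.13,2,-5,193,60]
    - [0,0,-0.13,2,-5,193,50]
  grip_force: 40

```text
t: 3.62
eef_pos: [0.4423, 0.1685, 0.0094]
tool_rot: [0.001, -0.066, 0.998, 0.0]
contact_force: [-0.7, -0.0, 0.6]
gripper_width: 0.583
grasp_force: 0.0
```

Call:
jog_arm:
  motion:
    - [0,0,0,0,0,0,36]
    - [0,0,0,0,0,0,30]
    - [0,0,0,0,0,0,30]
    - [0,0,0,0,0,0,30]
    - [0,0,0,0,0,0,30]

```text
t: 4.25
eef_pos: [0.4424, 0.1684, 0.0097]
tool_rot: [0.001, -0.066, 0.998, 0.001]
contact_force: [-1.0, -0.7, 6.5]
gripper_width: 0.457
grasp_force: 40.8
```

Gripped (opening about 39 mm on the 40 mm flats). I lift and move to a spot beyond the spindle, so the wrist camera sees the keyway side.

Call:
jog_arm:
  motion:
    - [0,0,0,0,0,-50,30]
    - [0,0,0,0,0,-100,30]
    - [0,0,0,-20,-35,-140,30]
    - [0,0,0,-45,-85,-150,30]
    - [0,0,0,-70,-135,-150,30]
    - [0,0,0,-95,-179,-150,30]
    - [0,0,0,-95,-179,-150,30]
    - [0,0,0,-95,-179,-150,30]

```text
t: 5.25
eef_pos: [0.5585, 0.0036, 0.1582]
tool_rot: [-0.0, -0.066, 0.998, 0.0]
contact_force: [-0.5, 0.6, -3.4]
gripper_width: 0.46
grasp_force: 42.8
```

Run:
```python
from h import *
np.set_printoptions(precision=4,suppress=True)
o=bot.get_obs(); print(o['q'],o['eef_pos'],o['tool_rot'],o['contact_force'],o['torque'],o['gripper_width'])
im=bot.read_camera('wrist')
for n,z in dict(collar_center=o['eef_pos'][2]+.009,shaft_end=.07,spindle_seat=.032).items():
    for d in bot.tip_of(n,im): print(n,round(d['score'],2),np.round(d['xy'],1),at_z(im,d['xy'],z,o))
a=ortho(im,(.531,.003),.07,20,10,o); cv2.line(a,(200,0),(200,20),(255,0,0),1);cv2.line(a,(0,200),(20,200),(255,0,0),1)
v=np.hstack([cv2.resize(a,(384,384)),im['pixels'][:,90:500]]); cv2.imwrite('pics/e.png',v[...,::-1])
```

```text
[-0.2637  0.3725  0.1826  1.9175 -0.0881  0.8601  1.6679] [0.5585 0.0036 0.1582] [-0.0005 -0.0664  0.9978  0.0003] [-0.4665  0.6251 -3.4014] [0.0025 0.0188 0.0222] 0.46031435663833614
collar_center 0.83 [173.1 244.8] [ 0.5573 -0.0363  0.1672]
collar_center 0.71 [255.9 254. ] [0.5568 0.0039 0.1672]
shaft_end 0.68 [258.1 161.2] [0.5292 0.002  0.07  ]
spindle_seat 0.66 [252.8 153.3] [ 0.5297 -0.0023  0.032 ]
```

View pics/e.png

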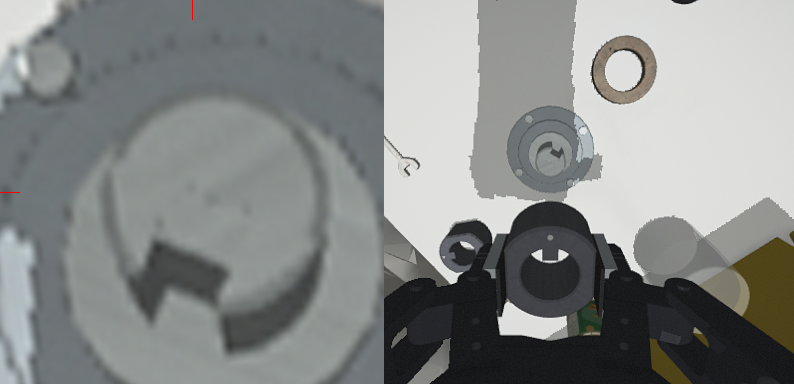

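The wrist crop shows the keyway clearly at patch (190,255), relative to the shaft centre (215,208). It faces -x and about 0.42 rad toward +y, so the collar yaw needed is about -0.42 (I am at +0.13). The collar hangs level in the fingers with its dot toward -x. I move over the shaft while turning by -0.55.

Call:
jog_arm:
  motion:
    - [0,0,0.18,10,0,0,30]
    - [0,0,0.36,20,0.5,0,30]
    - [0,0,0.55,28,1,20,30]
    - [0,0,0.55,28,1,45,30]
    - [0,0,0.55,28,1,66,30]
    - [0,0,0.55,28,1,66,30]
    - [0,0,0.55,28,1,66,30]

```text
t: 6.32
eef_pos: [0.5319, 0.0009, 0.0931]
tool_rot: [0.0, 0.207, 0.978, 0.0]
contact_force: [-0.5, 0.1, -1.9]
gripper_width: 0.459
grasp_force: 42.7
```

Run:
```python
from h import *
np.set_printoptions(precision=4,suppress=True)
o=bot.get_obs(); print(o['q'],o['eef_pos'],o['tool_rot'],o['contact_force'],o['torque'],o['joint_torque'],-2*np.arctan2(o['tool_rot'][1],o['tool_rot'][2]))
im=bot.read_camera('wrist'); t=bot.read_camera('top')
a=im['pixels'][150:350,150:350]; b=t['pixels'][130:230,240:340]; 
v=np.hstack([cv2.resize(a,(400,400),interpolation=cv2.INTER_CUBIC),cv2.resize(b,(400,400),interpolation=cv2.INTER_CUBIC)]); cv2.imwrite('pics/f.png',v[...,::-1])
```

```text
[-0.3389  0.4349  0.2749  2.0308 -0.1793  0.6973  1.2041] [0.5319 0.0009 0.0931] [0.0005 0.2066 0.9784 0.0002] [-0.5041  0.1463 -1.9262] [0.0162 0.0121 0.0263] [ -0.0951 -47.7057   4.3887 -20.335    0.0011   0.046    0.0005] -0.41618630862609823
```

View pics/f.png

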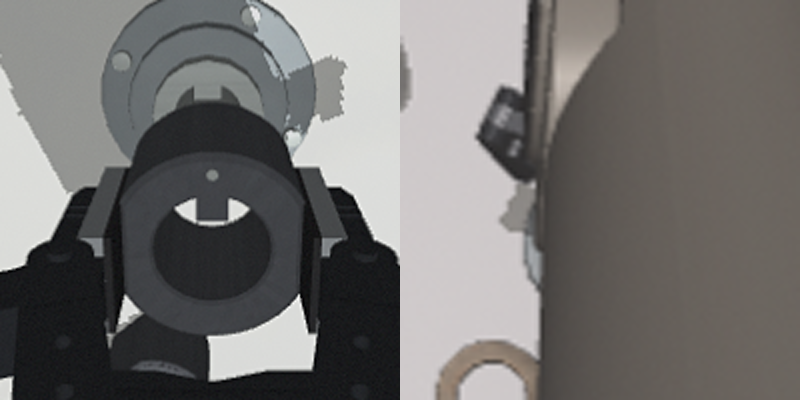

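The crop shows the keyway (208,92) in line with tab (212,200), and the shaft about 1 mm to the left of the collar. I correct by (+1,-1) mm and lower gently.

Call:
jog_arm:
  motion:
    - [0,0,0,1,-1,4,30]
    - [0,0,0,1,-1,8,30]
    - [0,0,0,1,-1,11,30]
    - [0,0,0,1,-1,13,30]
    - [0,0,0,1,-1,15,30]
    - [0,0,0,1,-1,17,30]
    - [0,0,0,1,-1,19,30]

```text
t: 7.3
eef_pos: [0.5301, -0.0, 0.0732]
tool_rot: [0.0, 0.207, 0.978, 0.0]
contact_force: [0.2, 0.2, -3.2]
gripper_width: 0.461
grasp_force: 42.8
```

No contact, and the collar is 6 mm onto the shaft. I continue to just above where the tab would ride (TCP z ≈ 0.0557).

Call:
jog_arm:
  motion:
    - [0,0,0,0,0,3,30]
    - [0,0,0,0,0,6,30]
    - [0,0,0,0,0,9,30]
    - [0,0,0,0,0,12,30]
    - [0,0,0,0,0,14,30]
    - [0,0,0,0,0,15,30]

```text
t: 8.05
eef_pos: [0.5301, -0.0001, 0.0581]
tool_rot: [-0.0, 0.207, 0.978, -0.0]
contact_force: [0.1, 1.2, -3.4]
gripper_width: 0.464
grasp_force: 42.8
```

Call:
jog_arm:
  motion:
    - [0,0,0,0,0,1,30]
    - [0,0,0,0,0,2,30]
    - [0,0,0,0,0,3,30]
    - [0,0,0,0,0,4,30]

```text
t: 8.55
eef_pos: [0.5302, -0.0001, 0.0543]
tool_rot: [0.0, 0.207, 0.978, 0.0]
contact_force: [-0.3, 0.3, -3.1]
gripper_width: 0.464
grasp_force: 42.8
```

Call:
jog_arm:
  motion:
    - [0,0,0,0,0,1,30]
    - [0,0,0,0,0,2,30]
    - [0,0,0,0,0,3,30]
    - [0,0,0,0,0,3,30]

```text
t: 9.05
eef_pos: [0.53, -0.0001, 0.0512]
tool_rot: [-0.0, 0.207, 0.978, -0.0]
contact_force: [-0.2, -0.8, -3.1]
gripper_width: 0.461
grasp_force: 42.8
```

Call:
jog_arm:
  motion:
    - [0,0,0,0,0,2,30]
    - [0,0,0,0,0,4,30]
    - [0,0,0,0,0,6,30]
    - [0,0,0,0,0,7,30]
    - [0,0,0,0,0,7,30]

```text
t: 9.68
eef_pos: [0.53, -0.0001, 0.0442]
tool_rot: [-0.0, 0.207, 0.978, -0.0]
contact_force: [-0.3, 0.9, -4.0]
gripper_width: 0.46
grasp_force: 42.8
```

Call:
jog_arm:
  motion:
    - [0,0,0,0,0,0.7,30]
    - [0,0,0,0,0,1.4,30]
    - [0,0,0,0,0,1.9,30]
    - [0,0,0,0,0,1.9,30]

```text
t: 10.18
eef_pos: [0.5301, -0.0, 0.0424]
tool_rot: [-0.0, 0.207, 0.978, 0.0]
contact_force: [0.7, 0.6, -3.3]
gripper_width: 0.463
grasp_force: 42.8
```

Call:
jog_arm:
  motion:
    - [0,0,0,0,0,0.4,30]
    - [0,0,0,0,0,0.8,30]
    - [0,0,0,0,0,0.8,30]

```text
t: 10.55
eef_pos: [0.5301, -0.0, 0.0417]
tool_rot: [-0.0, 0.207, 0.978, 0.0]
contact_force: [-1.1, 0.8, -0.3]
gripper_width: 0.456
grasp_force: 43.2
```

The weight has come off at TCP z = 0.0417, exactly the seated height. I release and back off.

Call:
jog_arm:
  motion:
    - [0,0,0,0,0,0,44]
    - [0,0,0,0,0,0,50]
    - [0,0,0,0,0,0,60]
    - [0,0,0,0,0,0,65]
    - [0,0,0,0,0,-15,65]
    - [0,0,0,0,0,-50,65]
    - [0,0,0,0,0,-95,65]
    - [0,0,0,-30,0,-125,70]
    - [0,0,0,-30,0,-125,70]
    - [0,0,0,-30,0,-125,70]

```text
t: 11.8
eef_pos: [0.5568, -0.0121, 0.1665]
tool_rot: [-0.0, 0.207, 0.978, 0.0]
contact_force: [-0.2, -0.0, -1.0]
gripper_width: 0.821
grasp_force: 0.0
```

Run:
```python
from h import *
np.set_printoptions(precision=4,suppress=True)
o=bot.get_obs(); print(o['eef_pos'],o['contact_force'],o['gripper_width'],o['grasp_force'])
im=bot.read_camera('wrist')
for n,z in dict(collar_center=.05,shaft_end=.07,collar_tab=.056).items():
    for d in bot.tip_of(n,im): print(n,round(d['score'],2),np.round(d['xy'],1),at_z(im,d['xy'],z,o))
a=cv2.resize(im['pixels'][80:230,156:356],(800,600),interpolation=cv2.INTER_CUBIC); cv2.imwrite('pics/g.png',a[...,::-1])
```

```text
[ 0.5568 -0.0121  0.1665] [-0.2332 -0.0094 -1.0283] 0.8206393189629719 0.0
collar_center 0.57 [236.3 265.7] [ 0.6198 -0.0597  0.05  ]
collar_center 0.55 [253.7 154. ] [ 0.5284 -0.0008  0.05  ]
shaft_end 0.62 [258.4 158.6] [0.5304 0.0025 0.07  ]
collar_tab 0.86 [257.4 142.9] [0.5203 0.0062 0.056 ]
collar_tab 0.72 [228.7 278.2] [ 0.626  -0.0702  0.056 ]
```

View pics/g.png

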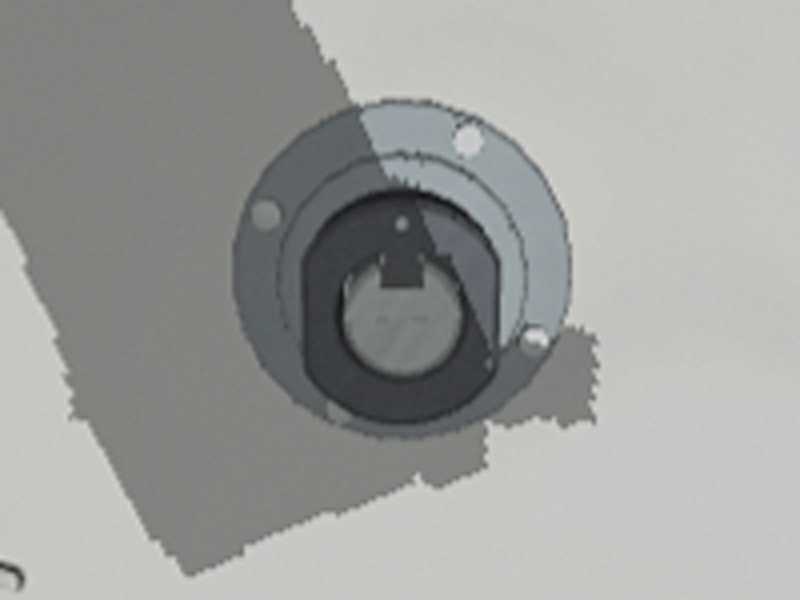

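The crop shows the collar level on the flange, its tab (402,270) in the keyway and the shaft end (402,315) standing in the bore. I hand in.

```bash
python3 -c "
from station import bot
print(bot.hand_in())"
```

```text
the job is handed in; nothing more can be done
None
```

The collar is seated on the spindle flange with its tab in the keyway, released, and the job is handed in at about 12 s; no verdict was returned, but the last picture shows it level and home.

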